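Take the keyhole-hung punch caddy off the tool rail and stand it on the cutting mat

ROBOT

A 6-joint arm with a two-finger parallel gripper is mounted at the origin on the work surface. World frame = base frame: x ahead of the robot, y to its left, z up, the work surface at z = 0. Lengths are in m, angles in degrees, forces in N, time in s.
With the tool pointing down it reaches from about 0.4 to 0.825 m from the base axis. Payload 7 kg.
Tool frame: the origin (TCP) lies midway between the tips of the shut fingers; the grasp point (between the pads) lies 19 mm behind it (r.grip_point_offset is the z of the grasp point in the tool frame, in m); z points along the fingers, y is the line along which they close (so a half turn about z gives the same grasp; the last joint's range is limited). The gripper opens to 88 mm and grips with 3 to 60 N. Pads are 19 mm wide; open, the fingers measure 130 mm over their backs; the gripper's body (78 mm by 193 mm) begins 47 mm behind the grasp point.
Start: joints at [90.476, 20.546, 0.682, 0, -70.136, -16.507], TCP at [0.186, 0.649, 0.227] pointing down, gripper open.
Joint ranges: [-176.03, 176.03], [-82.01, 121.73], [-58.28, 71.71], [-173.87, 95.51], [-174.79, -0.11], [-173.66, 173.66]. Speed limits (degrees/s): [136.94, 136.94, 172.46, 180, 180, 180].

INTERFACE

Orientations are given as [roll, pitch, yaw] about the fixed x, y, z axes, in that order (R = Rz(yaw) Ry(pitch) Rx(roll)).
In Python, from plant import r, viewer, recognise, outline_of, pinpoint gives the robot as it stands.
- The arm moves only by the tool move_arm, never from a script. Its argument "targets" is a list of rows, each a list of 2 entries, a list of its own where there are three numbers: the shift along the tool's x, y, z in cm, then the turn, a rotation vector about the tool's x, y, z in rad. A call has 1 to 5 rows; each row is the pose to reach, as a shift and turn from the pose commanded when the call began, along the tool's axes at that moment; what a row does not reach only later rows make up. A row lasts 1/8 s, in which the tool goes at most 62.5 mm and 10.7 degrees, less where a joint would pass 70% of its speed; a pose out of reach is approached as far as the arm can. A call with a gripper value outside its range is refused whole. "jaw" is the finger opening in cm, from 0 to 8.76, set as the call begins (left out, the last holds). The fingers move at their own pace and stop on an object; "squeeze" is the grip in N (left out, the last holds). Time passes only in rows, so rows that repeat a pose let the fingers close. It gives the time, the measured TCP pose, the force, the opening and the grip force at its end, in the units of the state.
- r.get_state(): the state, without advancing time (a new reading comes with each control period).
- viewer.capture(name): name is "scene" or "top"; returns a dict with "image" (384x512x3 uint8, blue, green, red), "intrinsics" (3x3 intrinsics, pixels), "D" ([k1, k2, p1, p2, k3] as OpenCV has them; the pictures are not rectified), "camera_from_world" (4x4, takes a point from world to camera coordinates). Camera axes: x right, y up, looking along -z (the intrinsics and any distortion apply to the point x, -y, -z); pixel columns grow to the right and rows downward; lengths in m; the calibration is good to about 2 mm. A picture is of the moment at which its call begins. There is no depth.
- r.close_job(): hands the job in; it is judged then, once.
Trained networks look in the newest picture that a camera, given by its name, has taken for a name from the list of things; names that differ only in an ending like _2 or _b are one class to them, and where a whole thing is asked for, a point or a joint stands for the part that bears it (a point fixed in the world has none). Each returns a list of dicts, best first, with "score" (0 to 1); they miss things now and then, are a little off and sometimes report something else, mostly with a low value. They report only what shows in the picture. A call takes as long as a camera call. They do not tell look-alikes from the thing itself.
- recognise(label, camera): "box" ([left, top, right, bottom] in pixels, round what is visible of it).
- outline_of(label, camera): "mask" (384x512 bool, what is visible of it) and "box" ([left, top, right, bottom] in pixels, round what is visible of it).
- pinpoint(label, camera): "location" ([row, column] in pixels: a listed point, or the origin of a listed thing).
The state is a dict: "time_s": time; "joints": joint angles; "qd": joint speeds; "joint_torque": joint torques, N m; "tcp_pos": TCP position; "eef_rot": TCP orientation; "contact_force": force on the tool from outside, world axes, zero at the start; "moment": the same for the moment, N m; "gripper_width": finger opening in m; "gripper_force": force on a finger pad.
Only numpy, scipy, OpenCV 4.12 (cv2) and the standard library are available. Lean on these libraries where they do the work, as an engineer would, in place of code of your own. Each camera call takes 0.05 s, during which the arm holds its last target. There are 200 camera calls.

TASK

Take the blue tool caddy down from the plywood tool rail - it hangs on two screws by keyholes, so lift it until the screw heads are at the wide holes and then draw it straight off - and set it down upright and wholly on the green cutting mat, with both punches still in it. Don't let it fall, leave the grey caddy hanging where it is and don't disturb the other tools on the bench.

Things in the scene. Friction and masses are not known exactly. Their poses are not given: they have to be found in the camera images.
- blue_caddy: Blue sheet-steel tool caddy, about 0.4 kg, hung by two keyholes on two rail screws, at either of the rail's two places. Origin: centre of its underside (hung: 45 mm above the bench). z up, +x to its back plate (into the rail), y lengthwise. 100 mm deep (x), 160 long (y), 126 high, 3 mm sheet: tray with 40 mm front wall, full-height end cheeks and back plate (rear face x = +50 mm).
- keyhole_l (a point): Centre of the wide hole of one keyhole in the blue caddy's back plate (x = 48, y = +50, z = 85 mm): 24 mm across, with a 9 mm slot up from it to z = 108. Hung, the screw's shank is at the slot's top, with some 2 mm of play front to back. Lifted 20 mm (15 to 25 will do) the heads stand in the wide holes and the caddy comes off straight along its -x; 15 mm of pull clears them.
- keyhole_r (a point): The same for the other keyhole (y = -50 mm).
- handle (a point): Centre of the blue caddy's wooden carrying bar, joining the cheeks along y: 16 mm thick (x), 24 high (z), 154 long, flat sides, 112 mm above the caddy's underside over the middle of the tray; 39 mm free behind it to the back plate, front side open above the low front wall. Nothing under the bar for 70 mm. Can be pinched across x from above; it is about over the centre of mass.
- grey_caddy: The same caddy in grey, about 0.55 kg, with a block of burs in it, hung at the rail's other place, 190 mm along the rail from the blue one (30 mm free between them). Origin: centre of its underside, axes as for the blue caddy. To be left hanging.
- rail: Upright plywood tool rail fixed to the bench, 18 mm thick (x), 420 long (y), 165 high. Origin: centre of its underside; its front (x = -9 mm) looks to its -x and carries steel screws 150 mm above the bench, at y = -145 and -45 (one place), 45 and 145 mm (the other): 6 mm shank, 14 mm head with its underside 5 mm off the face.
- corner_fl (a point): Corner of the blue caddy's underside: front (-x), +y.
- corner_fr (a point): Corner of the blue caddy's underside: front (-x), -y.
- corner_bl (a point): Corner of the blue caddy's underside: back (+x), +y.
- corner_br (a point): Corner of the blue caddy's underside: back (+x), -y.
- punch_a: Steel doming punch, 110 mm long, 20 mm across its ball, loose, 90 g, lying lengthwise in the blue caddy's tray; it can roll there. Origin at its middle.
- punch_b: As punch_a, 16 mm across its ball.
- mat: Green A4 cutting mat fixed flat on the bench, 297 mm (x) by 210 mm (y), 3 mm thick. Origin: centre of its underside.
- mallet: Wooden-headed mallet, loose, 250 mm long, 44 mm high, lying on the bench. Origin under its middle; head towards +x.
- pliers: Pliers with yellow grips, loose, 150 mm long, 14 mm high, lying flat. Origin near the pivot.
- calliper: Steel calliper with black head, loose, 230 mm long, 13 mm high, lying flat. Origin under its middle, beam along x.
Mind the look-alikes: they are no part of the job. Leave any turquoise or yellow look-alike of the punch_b alone.

How it is judged:
By the outcome, as a careful person would: the job done as asked, in the order asked, and still so for the second after the job is handed in, with the robot touching nothing.
It also fails if it takes over 54 s, if anything falls off the work surface, if the arm or the gripper's body presses on something with over 40 N, if the wrist force passes 120 N, or if a joint passes its speed limit or range.

## Working session

There is one attempt and no reset: what is moved stays moved. The work goes in short steps, Python scripts to look and compute and a tool call to move; the robot and the scene stay as the last step left them, time stands still between calls to the robot, and variables do not carry over. Pictures are saved under pics/ and viewed, at most 10 in all, crops included, and the job is handed in when it is done.

Besides the shell and the picture viewer there is one more tool, called as name(argument=value, ...) on one line, values as JSON. move_arm: Moves the arm, as the interface text tells. Its arguments: {"type":"object","properties":{"targets":{"type":"array","items":{"type":"array"}},"jaw":{"type":"number"},"squeeze":{"type":"number"}},"required":["targets"]}

```bash
mkdir -p pics; cat > h.py <<'E'
import numpy as np, cv2
from scipy.optimize import least_squares
from scipy.spatial.transform import Rotation as Ro
from plant import r, viewer, recognise, outline_of, pinpoint
def proj(c,P):
    M=c["camera_from_world"]; p=np.atleast_2d(P)@M[:3,:3].T+M[:3,3]
    p=p*[1,-1,-1]
    return cv2.projectPoints(p.reshape(-1,1,3),np.zeros(3),np.zeros(3),np.array(c["intrinsics"],float),np.array(c["D"],float))[0].reshape(-1,2)
def ray(c,uv):
    n=cv2.undistortPoints(np.array(uv,float).reshape(1,1,2),np.array(c["intrinsics"],float),np.array(c["D"],float)).ravel()
    M=np.array(c["camera_from_world"]); d=M[:3,:3].T@np.array([n[0],-n[1],-1]); return -M[:3,:3].T@M[:3,3], d/np.linalg.norm(d)
def onz(c,uv,z):
    o,d=ray(c,uv); return o+d*(z-o[2])/d[2]
E
python3 - <<'E'
from h import *
for n in("scene","top"):
    c=viewer.capture(n); c["camera_from_world"]=np.array(c["camera_from_world"])
    cv2.imwrite(f"pics/{n}0.png",c["image"])
    o,_=ray(c,(256,192)); print(n,o.round(3))
    for l in("blue_caddy","handle","keyhole_l","keyhole_r","corner_fl","corner_fr","corner_bl","corner_br","grey_caddy","rail","mat","punch_a","mallet","pliers","calliper"):
        try: print(l,[(np.round(q["location"][::-1]).tolist(),round(q["score"],2)) for q in pinpoint(l,n)[:3]])
        except Exception as e: print(l,e)
print(r.get_state())
E
```

```text
scene [1.237 0.138 0.717]
blue_caddy [([238.0, 181.0], 0.87)]
handle [([238.0, 150.0], 0.8)]
keyhole_l [([209.0, 152.0], 0.67), ([245.0, 140.0], 0.61)]
keyhole_r [([209.0, 152.0], 0.67), ([245.0, 140.0], 0.61)]
corner_fl [([221.0, 204.0], 0.73)]
corner_fr [([277.0, 181.0], 0.85)]
corner_bl [([203.0, 179.0], 0.77), ([234.0, 175.0], 0.32)]
corner_br [([256.0, 157.0], 0.61)]
grey_caddy [([172.0, 210.0], 0.57)]
rail [([200.0, 192.0], 0.58)]
mat [([372.0, 215.0], 0.7)]
punch_a [([367.0, 294.0], 0.76), ([236.0, 178.0], 0.66), ([293.0, 210.0], 0.58)]
mallet [([289.0, 300.0], 0.6)]
pliers [([234.0, 233.0], 0.78)]
calliper [([164.0, 260.0], 0.58), ([245.0, 185.0], 0.21)]
top [ 0.511 -0.052  0.967]
blue_caddy [([291.0, 228.0], 0.86)]
handle [([291.0, 223.0], 0.72), ([296.0, 189.0], 0.53)]
keyhole_l [([290.0, 256.0], 0.77), ([324.0, 226.0], 0.71), ([346.0, 168.0], 0.34)]
keyhole_r [([290.0, 256.0], 0.77), ([324.0, 226.0], 0.71), ([346.0, 168.0], 0.34)]
corner_fl [([329.0, 127.0], 0.62)]
corner_fr [([250.0, 236.0], 0.61)]
corner_bl [([327.0, 220.0], 0.74)]
corner_br [([279.0, 265.0], 0.95)]
grey
[... 234 characters left out ...]
4.0], 0.63)]
{'time_s': 1.6, 'joints': array([ 9.04755888e+01,  2.05455464e+01,  6.82345280e-01,  4.95379642e-04,
       -7.01353054e+01, -1.65079124e+01]), 'qd': array([-0.0125036 , -0.05341563, -0.07539484, -0.04623227, -0.05585616,
       -0.06110755]), 'joint_torque': array([ 1.25692886e-04, -5.82365155e+01,  2.93291867e+01,  7.00199917e+00,
        1.23965886e-02, -2.71418872e-05]), 'tcp_pos': array([0.1864247 , 0.64873166, 0.22657494]), 'eef_rot': array([-1.79998436e+02, -2.23336752e-05, -1.60321552e+01]), 'contact_force': array([ 0.0780108 , -0.7737978 ,  0.02817339]), 'moment': array([-0.05906286,  0.02289933,  0.0153489 ]), 'gripper_force': 0.0, 'gripper_width': 0.08746465509972712}
```

View pics/scene0.png

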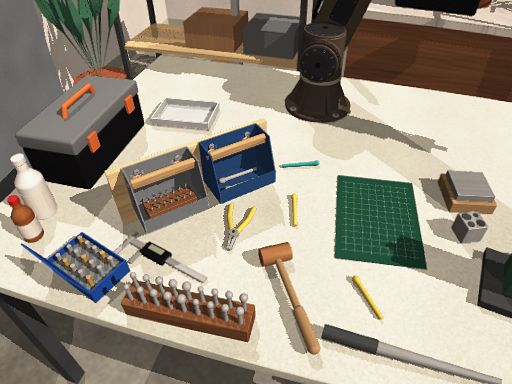

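View pics/top0.png

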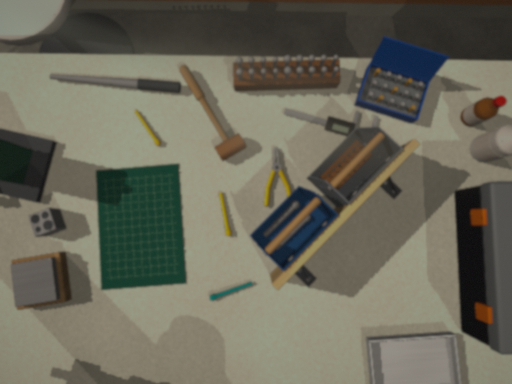

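The scene picture shows the blue caddy at (238,160) and the grey caddy at (170,190), with the mat at (380,222). In the top picture the blue caddy is at (291,228), the grey one at (345,165), and the mat at (141,226).

Things that could be taken for the blue caddy: the grey caddy at scene (172,205), and the blue bur box at scene (85,265) / top (400,80). The choice is the blue one at scene (238,160), the robot-side place on the rail.

Next I fit its pose.

```bash
cat > fit.py <<'E'
from h import *
P={"blue_caddy":(0,0,0),"handle":(0,0,.112),"keyhole_l":(.048,.05,.085),"keyhole_r":(.048,-.05,.085),"corner_fl":(-.05,.08,0),"corner_fr":(-.05,-.08,0),"corner_bl":(.05,.08,0),"corner_br":(.05,-.08,0)}
def body(p,l): return Ro.from_euler("z",p[2]).apply(l)+[p[0],p[1],p[3] if len(p)>3 else .045]
def caps(tag):
    C={}
    for n in("scene","top"):
        c=viewer.capture(n); c["camera_from_world"]=np.array(c["camera_from_world"]); C[n]=c; cv2.imwrite(f"pics/{n}{tag}.png",c["image"])
    return C
E
cat > a.py <<'E'
from fit import *
C=caps("1"); D=[]
for n in C:
    for l in P:
        for q in pinpoint(l,n):
            if q["score"]>.3: D.append((n,l,np.array(q["location"][::-1],float)))
h=onz(C["top"],[q for q in D if q[0]=="top" and q[1]=="handle"][0][2],.157); print("handle",h)
def res(p):
    out=[]
    for n,l,u in D:
        ls=[l] if "keyhole" not in l else ["keyhole_l","keyhole_r"]
        e=[u-proj(C[n],body(p,P[k]))[0] for k in ls]
        e=min(e,key=np.linalg.norm); out+=list(e)
    return np.array(out)
best=min((least_squares(res,[h[0],h[1],a],loss="soft_l1",f_scale=2,x_scale=[.01,.01,.1]) for a in np.radians([-160,-135,-110])),key=lambda s:s.cost)
p=best.x; print(p[:2].round(4),np.degrees(p[2]).round(2))
for (n,l,u),e in zip(D,best.fun.reshape(-1,2)): print(n,l,u.round(),res(p).reshape(-1,2)[0:0],e.round(1))
m=pinpoint("mat","top"); print("mat",onz(C["top"],m[0]["location"][::-1],.003))
for cc in [(98,170),(179,165),(186,285),(103,288)]: print(onz(C["top"],cc,.003).round(3))
np.save("p.npy",p)
def draw(n,box,k,p):
    im=C[n]["image"].copy(); x0,y0,x1,y1=box
    im=cv2.resize(im[y0:y1,x0:x1],None,fx=k,fy=k,interpolation=cv2.INTER_CUBIC)
    def ln(a,b,col):
        q=(proj(C[n],np.array([body(p,a),body(p,b)]))-[x0,y0]+.5)*k
        cv2.line(im,*[tuple(int(v) for v in t) for t in q],col,1)
    for s in(-1,1):
        ln((s*.05,-.08,0),(s*.05,.08,0),(0,0,255)); ln((-.05,s*.08,0),(.05,s*.08,0),(0,0,255))
        ln((s*.008,-.077,.124),(s*.008,.077,.124),(0,255,255)); ln((.05,s*.08,0),(.05,s*.08,.126),(255,0,255))
        ln((-.05,s*.08,0),(-.05,s*.08,.04),(255,0,255))
    ln((.05,-.08,.126),(.05,.08,.126),(255,255,0)); ln((-.05,-.08,.04),(-.05,.08,.04),(255,255,0))
    return im
a=draw("top",(235,130,425,300),3,p); b=draw("scene",(180,100,300,220),4,p)
h_=max(a.shape[0],b.shape[0]); a,b=[cv2.copyMakeBorder(i,0,h_-i.shape[0],0,0,0) for i in(a,b)]
o=np.hstack([a,b]); s=min(800/o.shape[1],1); cv2.imwrite("pics/fit1.png",cv2.resize(o,None,fx=s,fy=s))
E
python3 a.py
```

```text
handle [ 0.52131799 -0.1205552   0.157     ]
[ 0.5208 -0.1225] -131.42
scene blue_caddy [238. 184.] [] [-2.1  2. ]
scene handle [236. 149.] [] [-2.2  2.5]
scene keyhole_l [244. 140.] [] [-1.5  0.1]
scene keyhole_l [232. 232.] [] [20.9 79.2]
scene keyhole_r [244. 140.] [] [-1.5  0.1]
scene keyhole_r [232. 232.] [] [20.9 79.2]
scene corner_fl [221. 204.] [] [-1.4 -0.5]
scene corner_fl [244. 185.] [] [ 22.4 -19.6]
scene corner_fr [274. 180.] [] [-1.9 -1.2]
scene corner_bl [202. 181.] [] [-1.1 -1.2]
scene corner_br [255. 158.] [] [-0.4 -3.5]
top blue_caddy [292. 224.] [] [ 2.9 -0. ]
top handle [292. 224.] [] [-0.9 -0.3]
top keyhole_l [290. 256.] [] [-2.3 -1.1]
top keyhole_l [322. 227.] [] [-2.7  5.2]
top keyhole_r [290. 256.] [] [-2.3 -1.1]
top keyhole_r [322. 227.] [] [-2.7  5.2]
top corner_fl [298. 185.] [] [1.5 0.1]
top corner_fr [250. 237.] [] [0. 2.]
top corner_br [278. 269.] [] [-2.9  4.4]
top corner_br [293. 256.] [] [11.8 -7.9]
top corner_br [332. 211.] [] [ 50.8 -53.2]
mat [ 0.66487743 -0.26548107  0.003     ]
[0.643 0.354 0.003]
[0.661 0.15  0.003]
[0.367 0.12  0.003]
[0.353 0.324 0.003]
```

View pics/fit1.png

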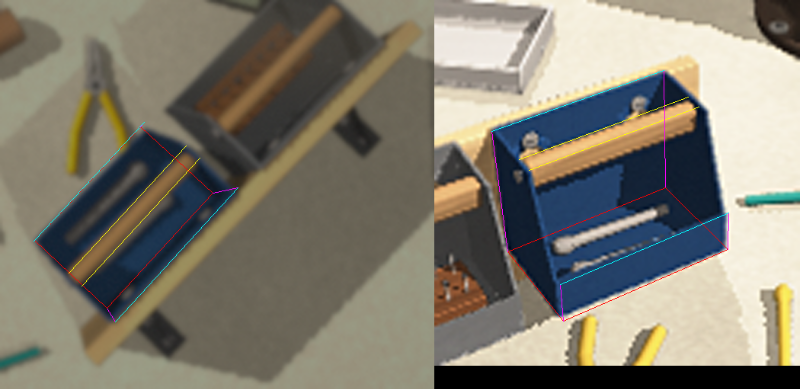

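The fit overlays the blue caddy well: the handle bar lies under the yellow lines and both punches are in its tray. Next I check the yaw against the rail, and start the approach with the jaw narrowed to 3.4 cm.

```bash
cat > go.py <<'E'
# usage: go.py x y z yaw  [n] -> shift and turn from measured pose (TCP target)
import sys
from h import *
def rel(x,y,z,yaw):
    s=r.get_state(); R0=Ro.from_euler("xyz",s["eef_rot"],degrees=True); R1=Ro.from_euler("xyz",[180,0,yaw],degrees=True)
    return (R0.inv().apply(np.array([x,y,z])-s["tcp_pos"])*100).round(2),(R0.inv()*R1).as_rotvec().round(4)
if __name__=="__main__": print(*rel(*map(float,sys.argv[1:5])))
E
python3 - <<'E'
from fit import *
c=viewer.capture("top"); c["camera_from_world"]=np.array(c["camera_from_world"])
im=c["image"]; hsv=cv2.cvtColor(im,cv2.COLOR_BGR2HSV)
# rail top-edge: outline
q=outline_of("rail","top")
print([ (a["score"],a["box"]) for a in q])
a=onz(c,(278,284),.165);b=onz(c,(415,142),.165);print(a,b,np.hypot(*(b-a)[:2]),np.degrees(np.arctan2(*(b-a)[1::-1]))-90)
g=cv2.inRange(hsv,(50,60,20),(90,255,160)); n,l,s,ce=cv2.connectedComponentsWithStats(g)
i=1+np.argmax(s[1:,4]); box=cv2.boxPoints(cv2.minAreaRect(np.argwhere(l==i)[:,::-1].astype(np.float32)))
w=np.array([onz(c,t,.003) for t in box]); print(w.round(3),w.mean(0),s[i])
E
```

```text
[(0.95, [272.0, 137.1, 420.7, 290.0]), (0.29, [253.2, 185.1, 336.7, 268.6])]
[ 0.3994386  -0.09434673  0.165     ] [ 0.69584763 -0.36950697  0.165     ] 0.40443970295690657 -132.87093964647684
[[0.644 0.364 0.003]
 [0.662 0.155 0.003]
 [0.372 0.123 0.003]
 [0.352 0.326 0.003]] [0.50748035 0.24175502 0.003     ] [  97  165   88  124 9672]
```

move_arm(targets=[[[20.6, 14.8, -2.0], [0, 0, 0.22]], [[20.6, 14.8, -2.0], [0, 0, 0.22]], [[20.6, 14.8, -2.0], [0, 0, 0.22]], [[20.6, 14.8, -2.0], [0, 0, 0.22]], [[20.6, 14.8, -2.0], [0, 0, 0.22]]], jaw=3.4)

```text
time_s: 3.28
tcp_pos: [0.3455, 0.4469, 0.2477]
eef_rot: [-179.9, 0.0, -28.8]
contact_force: [-1.5, 0.4, -0.5]
gripper_width: 0.0428
gripper_force: 0.0
```

```bash
python3 go.py .51 .14 .25 -41.4
```

```text
[29.21 18.95 -0.26] [-1.400e-03  2.000e-04  2.192e-01]
```

move_arm(targets=[[[20, 13, 0], [0, 0, 0.23]], [[20, 13, 0], [0, 0, 0.23]], [[20, 13, 0], [0, 0, 0.23]], [[20, 13, 0], [0, 0, 0.23]], [[20, 13, 0], [0, 0, 0.23]]])

```text
time_s: 3.9
tcp_pos: [0.4577, 0.2375, 0.2467]
eef_rot: [-180.0, -0.0, -42.0]
contact_force: [-0.1, 0.6, 0.4]
gripper_width: 0.034
gripper_force: 0.0
```

```bash
python3 go.py .521 -.121 .25 -42.2
```

```text
[28.7  22.4  -0.33] [-0.0001 -0.0001  0.0032]
```

move_arm(targets=[[[20, 15.6, -0.3], [0, 0, 0]], [[20, 15.6, -0.3], [0, 0, 0]], [[20, 15.6, -0.3], [0, 0, 0]], [[20, 15.6, -0.3], [0, 0, 0]], [[20, 15.6, -0.3], [0, 0, 0]]])

```text
time_s: 4.53
tcp_pos: [0.5022, -0.0123, 0.2495]
eef_rot: [180.0, -0.0, -42.0]
contact_force: [0.2, 0.6, -0.7]
gripper_width: 0.0342
gripper_force: 0.0
```

move_arm(targets=[[[8.6, 6.7, 0], [0, 0, 0]], [[8.6, 6.7, 0], [0, 0, 0]], [[8.6, 6.7, 0], [0, 0, 0]], [[8.6, 6.7, 0], [0, 0, 0]]])

```text
time_s: 5.03
tcp_pos: [0.5215, -0.1161, 0.2493]
eef_rot: [-180.0, 0.0, -41.8]
contact_force: [-0.1, 0.2, 0.9]
gripper_width: 0.0338
gripper_force: 0.0
```

```bash
python3 go.py .521 -.121 .185 -42.2; python3 - <<'E'
from fit import *
C=caps("2"); s=r.get_state(); print(s["tcp_pos"],s["eef_rot"])
a=cv2.resize(C["top"]["image"][130:300,220:390],None,fx=2.3,fy=2.3,interpolation=cv2.INTER_CUBIC)
b=cv2.resize(C["scene"]["image"][80:216,170:306],(a.shape[1],a.shape[0]),interpolation=cv2.INTER_CUBIC)
cv2.imwrite("pics/near1.png",np.hstack([a,b]))
E
```

```text
[0.29 0.4  6.43] [-0.      0.0003  0.0072]
[ 0.52142666 -0.11576465  0.24956897] [-1.79988681e+02  2.67641945e-03 -4.17157321e+01]
```

View pics/near1.png

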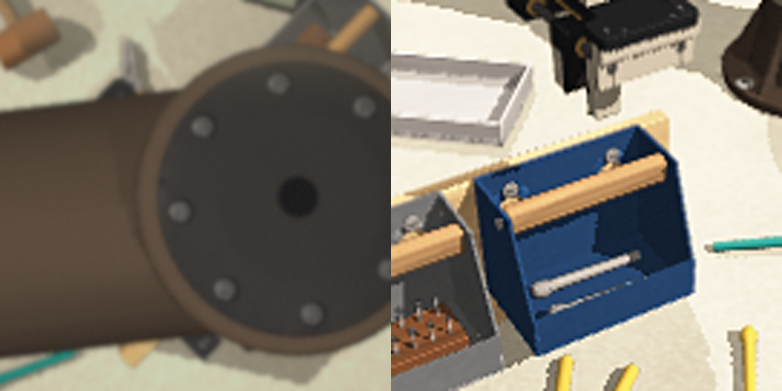

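The scene crop shows the gripper above the caddy, slightly to the rail side in view. I'll lower it to just above the bar and compare again.

move_arm(targets=[[[0.3, 0.4, 6.6], [0, 0, 0.007]], [[0.3, 0.4, 6.6], [0, 0, 0.007]], [[0.3, 0.4, 6.6], [0, 0, 0.007]], [[0.3, 0.4, 6.6], [0, 0, 0.007]]])

```text
time_s: 5.62
tcp_pos: [0.5223, -0.1218, 0.1858]
eef_rot: [-179.9, -0.1, -42.2]
contact_force: [0.1, -0.4, 0.3]
gripper_width: 0.0341
gripper_force: 0.0
```

```bash
python3 - <<'E'
from fit import *
C=caps("3"); s=r.get_state(); print(s["tcp_pos"],s["eef_rot"],s["gripper_width"])
c=C["scene"]; x0,y0,k=190,95,6
a=cv2.resize(c["image"][y0:y0+95,x0:x0+100],None,fx=k,fy=k,interpolation=cv2.INTER_CUBIC)
R=Ro.from_euler("xyz",s["eef_rot"],degrees=True); w=s["gripper_width"]/2
def ln(A,B,col):
    q=(proj(c,np.array([A,B]))-[x0,y0]+.5)*k; cv2.line(a,*[tuple(int(v) for v in t) for t in q],col,1)
for sg in(-1,1): # finger tip rectangle
    V=[R.apply([i*.0095,sg*j,0])+s["tcp_pos"] for i,j in((-1,w),(1,w),(1,w+.021),(-1,w+.021))]
    for i in range(4): ln(V[i],V[(i+1)%4],(0,0,255))
p=np.array([.521,-.121,np.radians(-132.2)])
for s1 in(-1,1):
    for z in(.1,.124): ln(body(p,(s1*.008,-.077,z)),body(p,(s1*.008,.077,z)),(0,255,255))
cv2.imwrite("pics/near2.png",a)
E
```

```text
[ 0.52182872 -0.1220418   0.18529863] [-1.79888738e+02 -1.17124252e-01 -4.21912851e+01] 0.033511106881862346
```

View pics/near2.png

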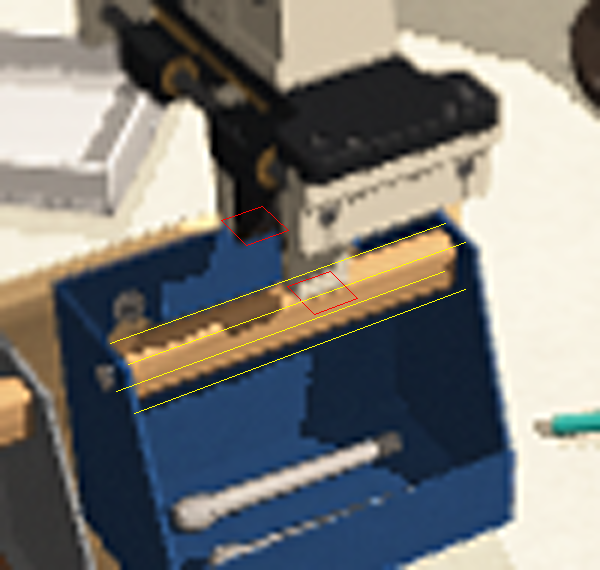

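The picture shows the front finger tip just in front of the bar and the rear finger behind it. The overlay is about 1.5 px off for both, which is a shared camera bias, so the relative alignment is good. I'll descend in two stages.

move_arm(targets=[[[0, 0, 0.7], [0, 0, 0]], [[0, 0, 1.4], [0, 0, 0]], [[0, 0, 2.0], [0, 0, 0]], [[0, 0, 2.0], [0, 0, 0]]])

```text
time_s: 6.22
tcp_pos: [0.5204, -0.1223, 0.1627]
eef_rot: [179.9, 0.1, -42.2]
contact_force: [0.0, -0.2, 0.3]
gripper_width: 0.0338
gripper_force: 0.0
```

move_arm(targets=[[[0, 0, 0.7], [0, 0, 0]], [[0, 0, 1.4], [0, 0, 0]], [[0, 0, 2.1], [0, 0, 0]], [[0, 0, 2.6], [0, 0, 0]], [[0, 0, 2.6], [0, 0, 0]]])

```text
time_s: 6.85
tcp_pos: [0.5205, -0.1222, 0.137]
eef_rot: [180.0, 0.0, -42.2]
contact_force: [0.3, -0.4, 0.0]
gripper_width: 0.0341
gripper_force: 0.0
```

move_arm(targets=[[[0, 0, 0], [0, 0, 0]], [[0, 0, 0], [0, 0, 0]], [[0, 0, 0], [0, 0, 0]], [[0, 0, 0], [0, 0, 0]]], jaw=0.5, squeeze=8)

```text
time_s: 7.35
tcp_pos: [0.52, -0.1232, 0.1377]
eef_rot: [179.9, 0.0, -42.2]
contact_force: [-1.5, -4.4, 1.0]
gripper_width: 0.0164
gripper_force: 8.0
```

move_arm(targets=[[[0, 0.1, 0], [0, 0, 0]], [[0, 0.1, 0], [0, 0, 0]], [[0, 0.1, 0], [0, 0, 0]]], squeeze=40)

```text
time_s: 7.72
tcp_pos: [0.5199, -0.1232, 0.1377]
eef_rot: [180.0, -0.0, -42.2]
contact_force: [-3.1, -2.6, 2.3]
gripper_width: 0.0155
gripper_force: 39.9
```

move_arm(targets=[[[0, 0.1, 0], [0, 0, 0]], [[0, 0.1, 0], [0, 0, 0]], [[0, 0.1, -0.3], [0, 0, 0]], [[0, 0.1, -0.6], [0, 0, 0]], [[0, 0.1, -0.6], [0, 0, 0]]])

```text
time_s: 8.35
tcp_pos: [0.5192, -0.1236, 0.1432]
eef_rot: [180.0, 0.0, -42.2]
contact_force: [-0.3, 0.8, -5.9]
gripper_width: 0.0156
gripper_force: 39.8
```

The caddy's weight is on the gripper with no side load. Lifting the rest of the way to 20 mm.

move_arm(targets=[[[0, 0, -0.4], [0, 0, 0]], [[0, 0, -0.8], [0, 0, 0]], [[0, 0, -1.2], [0, 0, 0]], [[0, 0, -1.45], [0, 0, 0]], [[0, 0, -1.45], [0, 0, 0]]])

```text
time_s: 8.98
tcp_pos: [0.5196, -0.1237, 0.1584]
eef_rot: [-180.0, -0.0, -42.2]
contact_force: [-0.0, 0.6, -6.5]
gripper_width: 0.0157
gripper_force: 39.8
```

move_arm(targets=[[[0, -0.2, 0], [0, 0, 0]], [[0, -0.5, 0], [0, 0, 0]], [[0, -0.5, 0], [0, 0, 0]]])

```text
time_s: 9.35
tcp_pos: [0.523, -0.1198, 0.1579]
eef_rot: [180.0, 0.0, -42.2]
contact_force: [0.2, 0.4, -6.6]
gripper_width: 0.0156
gripper_force: 39.8
```

Moving freely, so I draw it off 3 cm more, gently for the punches.

move_arm(targets=[[[0, -0.5, 0], [0, 0, 0]], [[0, -1.2, 0], [0, 0, 0]], [[0, -2.0, 0], [0, 0, 0]], [[0, -2.8, 0], [0, 0, 0]], [[0, -3.5, 0], [0, 0, 0]]])

```text
time_s: 9.98
tcp_pos: [0.5468, -0.0936, 0.158]
eef_rot: [180.0, -0.0, -42.2]
contact_force: [-0.2, -0.3, -6.8]
gripper_width: 0.0158
gripper_force: 39.8
```

```bash
python3 - <<'E'
from fit import *
C=caps("4"); cv2.imwrite("pics/n4.png",cv2.resize(C["scene"]["image"][80:260,140:380],None,fx=2.5,fy=2.5))
E
python3 go.py .56 -.04 .23 -42.2;python3 go.py .507 .242 .23 5
```

```text
[-2.63 -4.83 -7.2 ] [-0.0002 -0.0002  0.0004]
[-25.49 -22.17  -7.2 ] [-1.000e-04 -2.000e-04 -8.234e-01]
```

View pics/n4.png

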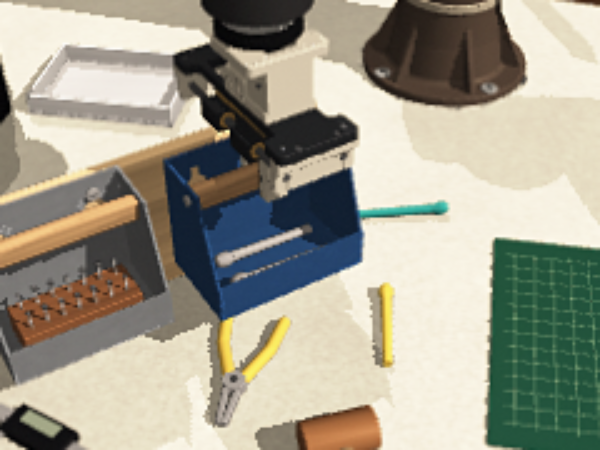

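The caddy is off the screws with both punches in the tray, and the grey one still hangs. Now lifting it and carrying it over.

move_arm(targets=[[[-0.2, -0.5, -0.8], [0, 0, 0]], [[-0.8, -1.4, -2.5], [0, 0, 0]], [[-1.5, -2.8, -4.5], [0, 0, 0]], [[-2.2, -4.2, -6.2], [0, 0, 0]], [[-2.6, -4.8, -7.2], [0, 0, 0]]])

```text
time_s: 10.7
tcp_pos: [0.5598, -0.0403, 0.2315]
eef_rot: [-179.9, -0.1, -42.2]
contact_force: [0.4, 1.3, -6.8]
gripper_width: 0.0159
gripper_force: 39.9
```

move_arm(targets=[[[-0.9, -0.7, 0], [0, 0, -0.03]], [[-2.6, -2.0, 0], [0, 0, -0.09]], [[-5.0, -3.8, 0], [0, 0, -0.17]], [[-7.5, -5.7, 0], [0, 0, -0.25]], [[-10, -7.6, 0], [0, 0, -0.33]]])

```text
time_s: 11.32
tcp_pos: [0.5352, 0.0831, 0.2291]
eef_rot: [179.9, 0.1, -23.1]
contact_force: [0.4, -0.6, -7.0]
gripper_width: 0.0157
gripper_force: 39.9
```

```bash
python3 go.py .507 .242 .23 5
```

```text
[ -8.83 -13.5   -0.09] [ 0.0007  0.0014 -0.4907]
```

move_arm(targets=[[[-1.7, -2.6, 0], [0, 0, -0.1]], [[-3.4, -5.2, 0], [0, 0, -0.2]], [[-5.1, -7.8, 0], [0, 0, -0.3]], [[-6.5, -10, 0], [0, 0, -0.38]], [[-7.6, -11.6, 0], [0, 0, -0.44]]])

```text
time_s: 11.95
tcp_pos: [0.5116, 0.2198, 0.2292]
eef_rot: [180.0, 0.1, 2.1]
contact_force: [0.2, -0.8, -7.1]
gripper_width: 0.0158
gripper_force: 39.9
```

```bash
python3 go.py .507 .242 .17 5
```

```text
[-0.37 -2.24  5.92] [ 0.0007  0.0013 -0.0504]
```

move_arm(targets=[[[-0.1, -0.7, 0.8], [0, 0, -0.01]], [[-0.2, -1.4, 2.2], [0, 0, -0.03]], [[-0.4, -2.0, 3.8], [0, 0, -0.05]], [[-0.4, -2.2, 5.2], [0, 0, -0.05]], [[-0.4, -2.2, 6.0], [0, 0, -0.05]]])

```text
time_s: 12.58
tcp_pos: [0.5074, 0.2404, 0.1686]
eef_rot: [179.9, 0.1, 4.7]
contact_force: [0.0, 0.0, -6.2]
gripper_width: 0.016
gripper_force: 39.9
```

move_arm(targets=[[[0, 0, 1.2], [0, 0, 0]], [[0, 0, 2.8], [0, 0, 0]], [[0, 0, 4.4], [0, 0, 0]], [[0, 0, 5.6], [0, 0, 0]], [[0, 0, 6.2], [0, 0, 0]]])

```text
time_s: 13.2
tcp_pos: [0.5075, 0.2406, 0.107]
eef_rot: [180.0, 0.1, 4.8]
contact_force: [0.5, 1.6, -6.4]
gripper_width: 0.0155
gripper_force: 39.9
```

```bash
python3 go.py .507 .242 .0955 5; python3 - <<'E'
from fit import *
C=caps("5"); a=cv2.resize(C["scene"]["image"][80:290,220:460],None,fx=1.6,fy=1.6); b=cv2.resize(C["top"]["image"][130:340,60:300],None,fx=1.6,fy=1.6)
cv2.imwrite("pics/n5.png",np.hstack([a,b]))
E
```

```text
[-0.03 -0.14  1.15] [ 0.0008  0.001  -0.0041]
```

View pics/n5.png

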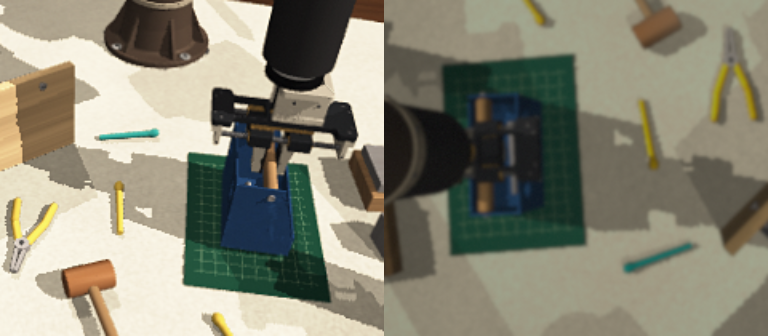

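The caddy hangs level over the middle of the mat. Lowering it slowly onto the surface.

move_arm(targets=[[[0, 0, 0.3], [0, 0, 0]], [[0, 0, 0.6], [0, 0, 0]], [[0, 0, 0.8], [0, 0, 0]], [[0, 0, 1.0], [0, 0, 0]], [[0, 0, 1.0], [0, 0, 0]]])

```text
time_s: 13.92
tcp_pos: [0.5077, 0.2408, 0.0979]
eef_rot: [180.0, 0.0, 4.8]
contact_force: [0.2, -0.2, -6.1]
gripper_width: 0.0156
gripper_force: 39.9
```

move_arm(targets=[[[0, 0, 0.05], [0, 0, 0]], [[0, 0, 0.1], [0, 0, 0]], [[0, 0, 0.15], [0, 0, 0]], [[0, 0, 0.15], [0, 0, 0]]])

```text
time_s: 14.42
tcp_pos: [0.5079, 0.2408, 0.0972]
eef_rot: [-180.0, -0.0, 4.8]
contact_force: [-1.2, -2.9, 1.9]
gripper_width: 0.0158
gripper_force: 39.9
```

It has landed, so I release with limited opening and rise.

move_arm(targets=[[[0, 0, 0], [0, 0, 0]], [[0, 0, 0], [0, 0, 0]], [[0, 0, 0], [0, 0, 0]], [[0, 0, 0], [0, 0, 0]]], jaw=3.4)

```text
time_s: 14.92
tcp_pos: [0.5079, 0.2411, 0.0967]
eef_rot: [-180.0, -0.0, 4.8]
contact_force: [0.9, 0.1, 0.6]
gripper_width: 0.0339
gripper_force: 0.0
```

move_arm(targets=[[[0, 0, -1], [0, 0, 0]], [[0, 0, -2], [0, 0, 0]], [[0, 0, -4], [0, 0, 0]], [[0, 0, -7], [0, 0, 0]], [[0, 0, -11], [0, 0, 0]]])

```text
time_s: 15.55
tcp_pos: [0.5074, 0.2406, 0.2077]
eef_rot: [180.0, 0.0, 4.8]
contact_force: [0.8, 0.1, 0.2]
gripper_width: 0.0339
gripper_force: 0.0
```

move_arm(targets=[[[0, -5, -3], [0, 0, 0]], [[0, -10, -5], [0, 0, 0]], [[0, -16, -5], [0, 0, 0]], [[0, -20, -5], [0, 0, 0]], [[0, -20, -5], [0, 0, 0]]])

```text
time_s: 16.18
tcp_pos: [0.4904, 0.4428, 0.2564]
eef_rot: [180.0, 0.0, 4.9]
contact_force: [0.4, -0.6, 0.1]
gripper_width: 0.0343
gripper_force: 0.0
```

```bash
python3 - <<'E'
from fit import *
C=caps("6"); a=cv2.resize(C["scene"]["image"][80:330,100:440],None,fx=1.17,fy=1.17); b=cv2.resize(C["top"]["image"][130:380,60:400],None,fx=1.17,fy=1.17)
cv2.imwrite("pics/n6.png",np.hstack([a,b]))
for l in("punch_a","blue_caddy","grey_caddy"): print(l,[(np.round(q["location"][::-1]),round(q["score"],2)) for n in C for q in pinpoint(l,n)])
print(r.get_state()["qd"])
E
```

```text
punch_a [(array([291., 212.]), 0.62), (array([365., 295.]), 0.52), (array([302., 162.]), 0.41), (array([142., 228.]), 0.77), (array([225., 213.]), 0.63), (array([226., 292.]), 0.6), (array([145., 127.]), 0.57)]
blue_caddy [(array([372., 216.]), 0.83), (array([141., 227.]), 0.56)]
grey_caddy [(array([365., 205.]), 0.55), (array([346., 169.]), 0.89)]
[ 0.1555102   0.16062213 -0.04095481 -0.04082216  0.03625046  0.01576212]
```

View pics/n6.png

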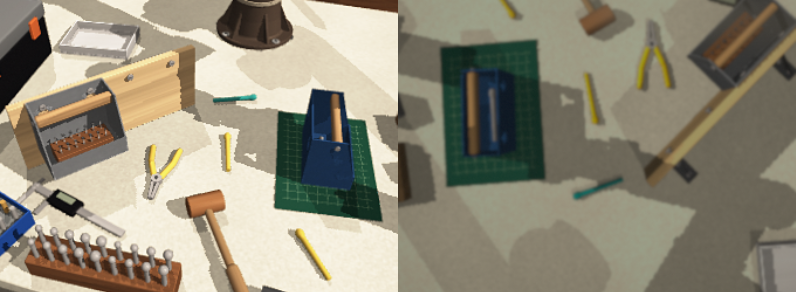

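The caddy stands upright, centred on the mat. One punch shows in the tray at top (142,228), and the other is presumably hidden under the bar; none lies outside. The grey caddy hangs and the other tools are where they were. Handing in.

```bash
python3 -c "
from plant import r
print(r.close_job())"
```

```text
the job is handed in; nothing more can be done
None
```

The blue caddy is off the rail and standing upright near the centre of the green mat, the grey caddy still hangs, the other tools look unmoved, and the job is handed in; one punch showed in the tray in the last picture, and I take the other to be hidden under the bar since none lay outside.

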